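# Fit a lint-filter cartridge and lock its bayonet

## Task

Lift the dust cap off the lint-filter housing and set it down upright on the bare worktop, not in the tray and well clear of the housing. Then take the filter cartridge out of the tray, push it fully down into the housing with its two lugs through the two slots, and, holding it down against the spring, turn it a quarter turn clockwise (seen from above) to the stop, then let go so that it stays locked. Do not shift or knock over the bottles and the spray can.

Things in the scene. Friction and masses are not known exactly. Their poses are not given: they have to be found in the camera images.
- housing: Fixed lint-filter housing: white round cup, outer radius 43 mm, 60 mm high, open on top; origin under its centre, z up. Two slots in its lip lie on its +x and -x sides, each marked by a rib outside the cup (radius 45.5 mm). Ears reach 64 mm along x, hose stubs 80 mm along +y and -y (20 mm up). Cartridge goes in with its x axis along housing x (either way round) and locks along housing y.
- mouth (a point): Centre of the top face of the housing's grey lip, 60 mm over the worktop, axes as the housing's. Lip 10 mm thick, bore radius 23.5 mm, slots 15 mm wide out to radius 33 mm. Under the lip the lugs turn clockwise (from above) to stops at 92 degrees; turning the other way is blocked. From 76 degrees on, a let-go cartridge rises by the spring into 3.5 mm deep notches and is locked.
- plate (a joint): Sprung steel plate (radius 22.5 mm) in the housing, 32 mm under the lip top, pushed down by the cartridge's foot: 0 = up, grows downward to 0.016 m, 800 N/m. About 0.012 (10 N) with the cartridge's flange on the lip; more than 0.008 = lugs under the lip, free to turn; about 0.0045 when locked and let go.
- cap_centre (a point): Centre (half-way up) of the loose grey dust cap on the housing's mouth, 45 mm high, 60 g: plug radius 21.5 mm (lowest 10 mm, inside the mouth), disc radius 36 mm and 5 mm thick, then a grip bar 48 mm long (its x axis), 16 mm wide (y), 30 mm high. z up. The centre is 22.5 mm over its underside.
- cartridge_centre (a point): Centre (42.5 mm over its foot) of the filter cartridge, 85 mm high, 0.15 kg, upright in the tray: white barrel radius 22 mm, tapered foot; two lugs along its +x and -x (to radius 30 mm, 10 mm wide, 22 to 30 mm up); grey flange radius 36 mm, 44 to 50 mm up; knob on top, 50 to 85 mm up, 40 mm long (x, in line with the lugs), 24 mm wide (y). z up. Pushed home: flange on the lip, centre 1.5 mm below mouth.
- tray: Fixed grey open tray, 160 mm (x) by 310 mm (y), 18 mm high, floor 4 mm thick; origin under its centre. The cartridge stands near its middle; the spray can stands in it towards its -y end, the pump bottle towards its +y end.
- aerosol_centre (a point): Spray can, bystander, 52 mm across, 161 mm high; the point is on its axis half-way up.
- pump_bottle_centre (a point): Pump bottle, bystander, 69 x 78 mm, 180 mm high; the point is half-way up.
- pink_bottle_centre (a point): Pink bottle, bystander, 61 x 88 mm, 297 mm high, on the worktop between tray and housing, set back; the point is half-way up.
- dropper_centre (a point): Small dropper bottle, bystander, 34 mm across, 102 mm high, behind the housing; the point is half-way up.
There are look-alikes about, which are no part of the job. What is shaped like the part that bears cartridge_centre but green is not meant. What is shaped like the part that bears cap_centre but red is not meant.

How it is judged (in metres and radians):
On the way, in this order (a step that is already met when the one before it is completed fails the run):
1. the dust cap stands upright on the worktop, clear of the housing, let go (horizontal distance between cap_centre and housing above 0.1 m and height (world z) of cap_centre between 0.015 and 0.0255 m and angle between cap_centre's own z axis and vertical below 0.15 rad and contact force between cap and the fingers below 0.05 N), for 0.2 s.
2. the cartridge is pushed down into the housing until its lugs are under the lip (z of cartridge_centre in the frame of housing below 0.063 m and horizontal distance between cartridge_centre and housing below 0.008 m), for 0.1 s.
At the end, for the whole second after the job is handed in: Cartridge on the housing's axis (8 mm), upright (0.12 rad), turned within 0.3 rad of a quarter turn from the slots, its centre 56 to 68.5 mm over the housing's origin, plate held down over 2 mm; cap upright (0.15 rad) on the worktop, centre 15 to 25.5 mm high, over 0.10 m from the housing's axis (horizontal distance between cartridge_centre and housing below 0.008 m and z of cartridge_centre in the frame of housing between 0.056 and 0.0685 m and angle between the x axis of cartridge_centre and the y axis of housing, either way round below 0.3 rad and angle between cartridge_centre's own z axis and vertical below 0.12 rad and value of joint plate above 0.002 m and horizontal distance between cap_centre and housing above 0.1 m and height (world z) of cap_centre between 0.015 and 0.0255 m and angle between cap_centre's own z axis and vertical below 0.15 rad); the robot touches nothing.
It fails at once if the spray can is shifted more than 30 mm or tipped over (distance of aerosol_centre from where it was at the start of the episode above 0.03 m or angle between aerosol_centre's own z axis and vertical above 0.35 rad).
It fails at once if the pump bottle is shifted more than 30 mm or tipped over (distance of pump_bottle_centre from where it was at the start of the episode above 0.03 m or angle between pump_bottle_centre's own z axis and vertical above 0.35 rad).
It fails at once if the pink bottle is shifted more than 30 mm or tipped over (distance of pink_bottle_centre from where it was at the start of the episode above 0.03 m or angle between pink_bottle_centre's own z axis and vertical above 0.35 rad).
It fails at once if the dropper bottle is shifted more than 30 mm or tipped over (distance of dropper_centre from where it was at the start of the episode above 0.03 m or angle between dropper_centre's own z axis and vertical above 0.35 rad).
It also fails if it takes over 67 s, if anything falls off the work surface, if the arm or the gripper's body presses on something with over 40 N, if the wrist force passes 120 N, or if a joint passes its speed limit or range.

## Robot

A 6-joint arm with a two-finger parallel gripper is mounted at the origin on a cart in front of the work surface, level with it; the furniture and walls round the work are solid. World frame = base frame: x ahead of the robot, y to its left, z up, the work surface at z = 0. Lengths are in mm, angles in rad, forces in N, time in s.
With the tool pointing down it reaches from about 300 to 1000 mm from the base axis. Payload 5.1 kg.
Tool frame: the origin (TCP) lies on the centre line of the jaws, within the pads' length; the fingertips stand 25 mm ahead of it and the grasp point (between the pads) lies 6 mm ahead of it; z points along the fingers, y is the line along which they close (so a half turn about z gives the same grasp; the last joint's range is limited). The gripper opens to 95 mm and grips with 3 to 60 N. Pads are 20 mm wide; open, the fingers measure 119 mm over their backs; the gripper's body (75 mm by 180 mm) begins 59 mm behind the grasp point.
Start: joints at [-1.353, 0.124, 1.65, -0, 1.367, -0.083], TCP at [192.552, -620.813, 239.656] pointing down, gripper open.
Joint ranges: [-2.61, 2.61], [-1.02, 2.33], [0.03, 2.71], [-1.35, 4.49], [0.32, 2.68], [-2.91, 2.91]. Speed limits (rad/s): [2.57, 2.57, 3.14, 3.14, 3.14, 3.14].

## Interface

Orientations are given as a unit quaternion [w, x, y, z].
In Python, from rig import monitor, eyes, job gives the robot as it stands.
- The arm moves only by the tool carry_out, never from a script. Its argument "commands" is a list of rows, each a list of 3 entries, a list of its own where there are three numbers: the opening, from -1 (shut) to 1 (fully open), then the shift along the tool's x, y, z in mm, then the turn, a rotation vector about the tool's x, y, z in degrees. In form: [[grip, [dx, dy, dz], [ax, ay, az]], ...]. A call has 1 to 10 rows; each row shifts and turns the commanded pose from where the row before left it, along the tool's axes as they then stand; what a row does not reach is not made up. A row lasts 1/8 s, in which the tool goes at most 62.5 mm and 10.7 degrees, less where a joint would pass 70% of its speed; a pose out of reach is approached as far as the arm can. A call is refused whole if a number of a shift passes 62.5 or a number of a turn 10.7, either way. A call with a gripper value outside its range is refused whole. The fingers move at their own pace and stop on an object; "force" is the grip in N (left out, the last holds). Time passes only in rows, so rows that do not move let the fingers close. It gives the time, the measured TCP pose, the force, the opening and the grip force at its end, in the units of the state.
- monitor.get_state(): the state, without advancing time (a new reading comes with each control period).
- eyes.read_camera(name): name is "scene" or "top" or "wrist"; returns a dict with "image" (480x640x3 uint8, blue, green, red), "z_map" (480x640 float32, mm along the optical axis (not along the pixel's ray), 0 where there is no reading), "camera_matrix" (3x3 intrinsics, pixels), "R" (3x3) and "t" (3): a world point X has camera coordinates R X + t; the wrist camera has in their place "hand_eye" (4x4, takes a point from camera to tool coordinates, whose origin is the TCP and whose axes are the flange's). Camera axes: x right, y down, z forward; pixel columns grow to the right and rows downward; lengths in mm; the calibration is good to about 2 mm. A picture is of the moment at which its call begins: read the wrist's pose just before it.
- job.hand_in(): hands the job in; it is judged then, once.
The state is a dict: "t": time; "q": joint angles; "joint_velocities": joint speeds; "joint_efforts": joint torques, N m; "ee_pos": TCP position; "orientation": TCP orientation; "ft_force": force on the tool from outside, world axes, zero at the start; "wrist_torque": the same for the moment, N m; "grip_width": finger opening in mm; "grasp_force": force on a finger pad.
Only numpy, scipy, OpenCV 4.12 (cv2) and the standard library are available. Lean on these libraries where they do the work, as an engineer would, in place of code of your own. Each camera call takes 0.05 s, during which the arm holds its last target. There are 200 camera calls.

## Working session

There is one attempt and no reset: what is moved stays moved. The work goes in short steps, Python scripts to look and compute and a tool call to move; the robot and the scene stay as the last step left them, time stands still between calls to the robot, and variables do not carry over. Pictures are saved under pics/ and viewed, at most 10 in all, crops included, and the job is handed in when it is done.

Besides the shell and the picture viewer there is one more tool, called after "Request:" as a command line: name --argument value ..., lists and objects as JSON in quotes. carry_out: Moves the arm, as the interface text tells. Its arguments: {"type":"object","properties":{"commands":{"type":"array"},"force":{"type":"number"}},"required":["commands"]}

```bash
mkdir -p pics; cat > h.py <<'E'
import numpy as np, cv2
from rig import monitor, eyes, job
from scipy.spatial.transform import Rotation as Ro
def cam(n):
    s=monitor.get_state(); c=eyes.read_camera(n)
    if n=="wrist":
        w,x,y,z=s["orientation"]; T=np.eye(4); T[:3,:3]=Ro.from_quat([x,y,z,w]).as_matrix(); T[:3,3]=s["ee_pos"]
        M=T@c["hand_eye"]; c["Rc"]=M[:3,:3]; c["o"]=M[:3,3]
    else:
        R=np.array(c["R"]); c["Rc"]=R.T; c["o"]=-R.T@np.array(c["t"])
    c["z_map"]=np.array(c["z_map"]);c["K"]=np.array(c["camera_matrix"])
    return c
def cloud(c):
    v,u=np.mgrid[0:480,0:640]; K=c["K"]; z=c["z_map"]
    p=np.stack([(u-K[0,2])/K[0,0]*z,(v-K[1,2])/K[1,1]*z,z],-1)
    return p@c["Rc"].T+c["o"]
def ray(c,u,v,h):
    K=c["K"]; d=c["Rc"]@np.array([(u-K[0,2])/K[0,0],(v-K[1,2])/K[1,1],1]); return c["o"]+d*(h-c["o"][2])/d[2]
E
python3 - <<'E'
from h import *
for n in("scene","top"):
    c=cam(n); cv2.imwrite(f"pics/{n}0.png",c["image"]); print(n,c["o"].round(),c["Rc"].round(2).tolist(),c["K"][0,0],(c["z_map"]>0).mean())
s=monitor.get_state(); print(s)
E
```

```text
scene [  74. -896.  940.] [[0.88, -0.31, 0.37], [-0.48, -0.54, 0.69], [-0.02, -0.78, -0.62]] 524.6724800421165 0.99587890625
top [-195.  109. 1478.] [[-0.14, -0.86, 0.49], [-0.99, 0.12, -0.07], [0.0, -0.5, -0.87]] 606.0299286179583 0.996044921875
{'t': 0.1, 'q': array([-1.35259526e+00,  1.24375101e-01,  1.65151557e+00,  1.75148885e-05,
        1.36748789e+00, -8.26181246e-02]), 'joint_velocities': array([-0.00018545, -0.00146214, -0.00304345, -0.00079317,  0.00114358,
       -0.0012379 ]), 'joint_efforts': array([ 1.37114444e-04, -4.18880546e+01, -3.61097431e+01,  7.77757005e-02,
        4.61750349e-02, -6.92929439e-05]), 'ee_pos': array([ 192.44842269, -620.30901951,  238.56478106]), 'orientation': array([-8.91485431e-04,  9.88709657e-01,  1.49841303e-01, -5.19326256e-05]), 'ft_force': array([-0.15888338, -0.5138217 , -0.45692346]), 'wrist_torque': array([-0.02546815, -0.04964749,  0.00513446]), 'grasp_force': 0.0, 'grip_width': 95.55821479176082}
```

View pics/scene0.png

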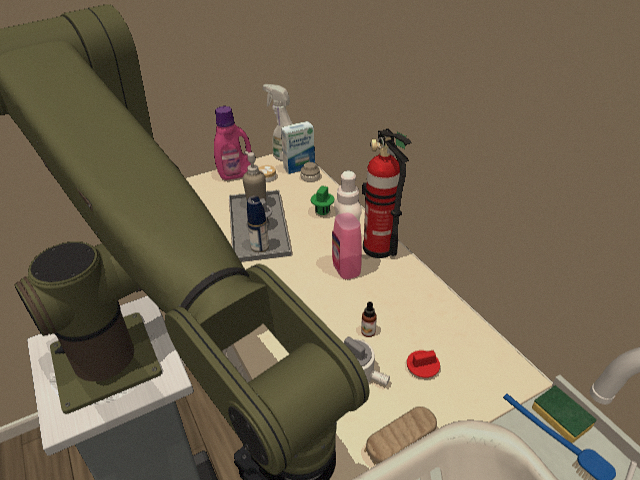

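View pics/top0.png

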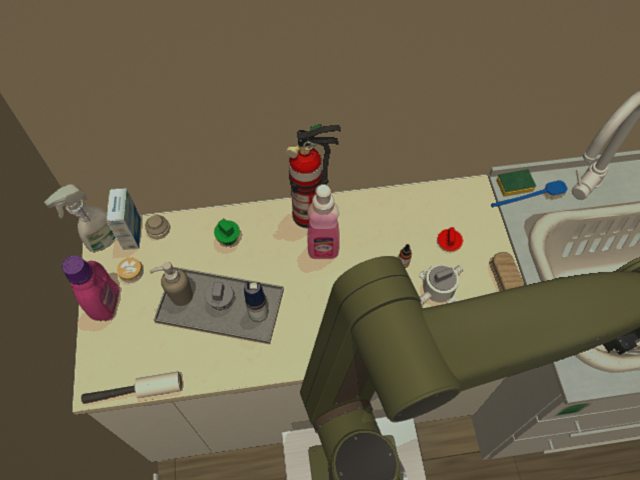

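Top view: housing with grey cap at about (440,283), cartridge in tray at (219,294), spray can (255,300), pump bottle (175,283), pink bottle (323,230), dropper (405,255), and the red/green decoys at (450,240)/(228,232).

```bash
python3 - <<'E'
from h import *
c=cam("top"); P=cloud(c); im=c["image"]
def seg(n,u0,u1,v0,v1,z0,z1):
    m=np.zeros((480,640),bool); m[v0:v1,u0:u1]=1; m&=(P[...,2]>z0)&(P[...,2]<z1)
    q=P[m]; r=cv2.minAreaRect(q[:,:2].astype(np.float32)); e,(w)=cv2.minEnclosingCircle(q[:,:2].astype(np.float32))
    print(n,len(q),"mean",q.mean(0).round(1),"rect",np.round(r[0],1),np.round(r[1],1),round(r[2],1),"circ",np.round(e,1),round(w,1))
seg("capbar",415,465,255,305,84,105)
seg("disc",415,465,255,305,58,70)
seg("lugs/ribs housing all",405,480,250,320,8,57)
seg("stubs",405,480,250,320,8,30)
seg("knob",200,235,275,312,78,100)
seg("flange",200,235,275,312,46,60)
seg("tray",150,290,265,345,10,22)
for n,b in dict(spray=(240,270,278,325),pump=(150,195,260,310),pink=(305,342,185,262),drop=(396,412,242,270),redcap=(435,465,225,252),green=(212,242,218,248)).items(): seg(n,*b,25,320)
print(np.median(P[350:370,200:260,2]))
cv2.imwrite("pics/crop.png",np.hstack([cv2.resize(im[245:325,400:480],(400,400),interpolation=cv2.INTER_CUBIC),cv2.resize(im[255:335,180:260],(400,400),interpolation=cv2.INTER_CUBIC)]))
E
```

```text
capbar 119 mean [ 465.4 -297.8   92. ] rect [ 466.5 -298.6] [17.  49.6] 19.2 circ [ 465.9 -298.9] 24.9
disc 463 mean [ 462.6 -295.9   62.8] rect [ 465.4 -298.3] [82.3 82.9] 57.0 circ [ 467.3 -298.2] 43.9
lugs/ribs housing all 562 mean [ 460.2 -283.8   33.4] rect [ 491.5 -307.3] [151.6 168.9] 8.0 circ [ 494.5 -305.1] 101.5
stubs 279 mean [ 460.5 -288.3   20.6] rect [ 491.5 -309.3] [151.2 166. ] 8.5 circ [ 492.1 -307.3] 101.4
knob 150 mean [503.5 282.8  86.8] rect [504.3 283.4] [24.7 42.4] 80.0 circ [503.9 283.3] 23.2
flange 356 mean [499.4 281.8  53.1] rect [504.2 283. ] [68.5 69.9] 6.5 circ [505.7 284.1] 36.2
tray 828 mean [485.3 281.9  15. ] rect [499.5 297.6] [344.4 206. ] 77.0 circ [488.9 293.3] 179.2
spray 684 mean [447.  188.1 112.4] rect [488.8 211.4] [129.3  49.5] 34.9 circ [494.9 204.1] 65.7
pump 935 mean [523.8 384.  110.7] rect [535.5 392. ] [76.7 71.3] 69.2 circ [530.1 397.3] 45.5
pink 2187 mean [621.3  -1.5 164.9] rect [710.6 -16.4] [ 98.1 243.5] 79.7 circ [707.8 -31.8] 126.2
drop 184 mean [ 549.1 -217.4   62.6] rect [ 550.5 -217.2] [33.2 28.4] 65.1 circ [ 553.2 -218.5] 17.4
redcap 106 mean [ 601.8 -360.3   40.8] rect [ 603.9 -360.6] [17.3 48.9] 80.8 circ [ 603.6 -362.3] 24.8
green 493 mean [690.2 251.2  58.7] rect [693.5 251.6] [69.2 70.6] 17.8 circ [696.1 251.3] 37.2
-0.6878993878456185
```

View pics/crop.png

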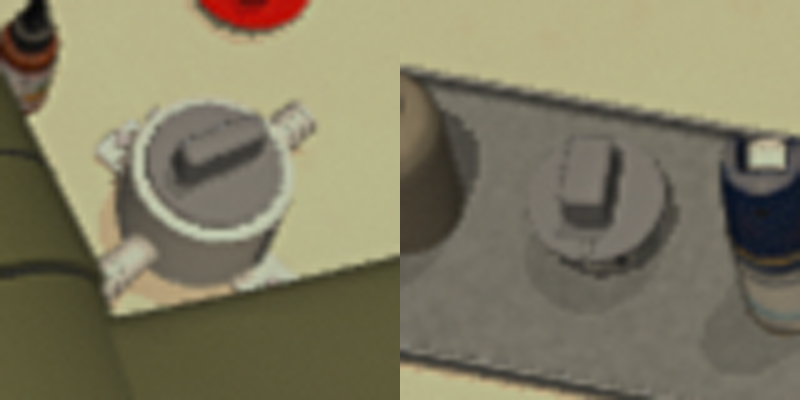

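Crop: cap bar runs lower-left to upper-right, hose stubs run to crop (130,270) and (300,115), and the knob is near vertical at (590,180). The spray can sits too near for the gripper body across y, so I'll grip the knob end to end. First I turn the gripper, then go over the housing.

Request:
carry_out --commands '[[1,[0,0,0],[0,0,-10.2]],[1,[0,0,0],[0,0,-10.2]],[1,[0,0,0],[0,0,-10.2]],[1,[0,0,0],[0,0,-10.2]],[1,[0,0,0],[0,0,-10.2]],[1,[0,0,0],[0,0,-10.2]],[1,[0,0,0],[0,0,-10.2]],[1,[0,0,0],[0,0,-10.2]],[1,[0,0,0],[0,0,-10.2]]]'

```text
t: 1.27
ee_pos: [192.5, -620.6, 239.1]
orientation: [-0.0, 0.578, 0.816, 0.0]
ft_force: [-0.3, 0.1, -0.0]
grip_width: 95.2
grasp_force: 0.0
```

Request:
carry_out --commands '[[1,[21.4,36.5,0],[0,0,0]],[1,[21.4,36.5,0],[0,0,0]],[1,[21.4,36.5,0],[0,0,0]],[1,[21.4,36.5,0],[0,0,0]],[1,[21.4,36.5,0],[0,0,0]],[1,[21.4,36.5,0],[0,0,0]],[1,[21.4,36.5,0],[0,0,0]],[1,[21.4,36.5,0],[0,0,0]],[1,[21.4,36.5,0],[0,0,0]],[1,[21.4,36.5,0],[0,0,0]]]'

```text
t: 2.52
ee_pos: [468.4, -298.2, 239.4]
orientation: [-0.0, 0.58, 0.814, 0.0]
ft_force: [-0.1, -0.4, -0.7]
grip_width: 95.3
grasp_force: 0.0
```

```bash
cat >> h.py <<'E'
def tool():
    s=monitor.get_state(); w,x,y,z=s["orientation"]; R=Ro.from_quat([x,y,z,w]).as_matrix(); p=np.array(s["ee_pos"])
    th=np.degrees(np.arctan2(R[1,1],R[0,1])); return R,p,th
def dt(x,y,z):
    R,p,th=tool(); return (R.T@(np.array([x,y,z])-p)).round(1),p.round(1),round(th,1)
def rect(q):
    q=q[:,:2].astype(np.float32); r=cv2.minAreaRect(q); (w,h),a=r[1],r[2]
    return np.round(r[0],1),np.round((max(w,h),min(w,h)),1),round(a if w>h else a+90,1)
E
python3 - <<'E'
from h import *
c=cam("wrist"); P=cloud(c); cv2.imwrite("pics/w1.png",c["image"])
near=np.hypot(P[...,0]-466,P[...,1]+298)<110
m=near&(P[...,2]>85)&(P[...,2]<105); print("bar",m.sum(),rect(P[m]),np.median(P[m][:,2]))
near=np.hypot(P[...,0]-466,P[...,1]+298)<48
m=near&(P[...,2]>52)&(P[...,2]<70); print("disc",m.sum(),rect(P[m]),np.median(P[m][:,2]))
t=cam("top"); cv2.imwrite("pics/top1.png",t["image"]); Q=cloud(t)
for n,b in dict(spray=(235,275,270,325,135,170),sprayb=(235,275,270,325,60,130),pump=(150,200,250,310,40,120),pumph=(150,200,250,310,150,190),pink=(300,345,180,262,60,180)).items():
    u0,u1,v0,v1,z0,z1=b; m=np.zeros((480,640),bool); m[v0:v1,u0:u1]=1; m&=(Q[...,2]>z0)&(Q[...,2]<z1); print(n,rect(Q[m]),Q[m].min(0).round(),Q[m].max(0).round())
E
```

```text
bar 1052 (array([ 467.4, -300.8]), array([47.4, 16. ]), 106.5) 94.72732777099571
disc 5456 (array([ 467.6, -301. ]), array([85.1, 84.9]), 175.8) 64.68514769204776
spray (array([457.3, 188.5]), array([42.5, 40.8]), 139.9) [436. 167. 136.] [482. 212. 170.]
sprayb (array([447.6, 187.1]), array([51.9, 29.8]), 100.0) [433. 163.  60.] [467. 215. 130.]
pump (array([532.2, 385.7]), array([67.1, 63.7]), 113.6) [501. 353.  40.] [568. 420. 120.]
pumph (array([539.2, 402.6]), array([54.2, 24.1]), 80.8) [524. 376. 159.] [549. 431. 186.]
pink (array([704.4,  -1.3]), array([228.9,  96.3]), 179.6) [590. -50.  60.] [818.  47. 180.]
```

View pics/w1.png

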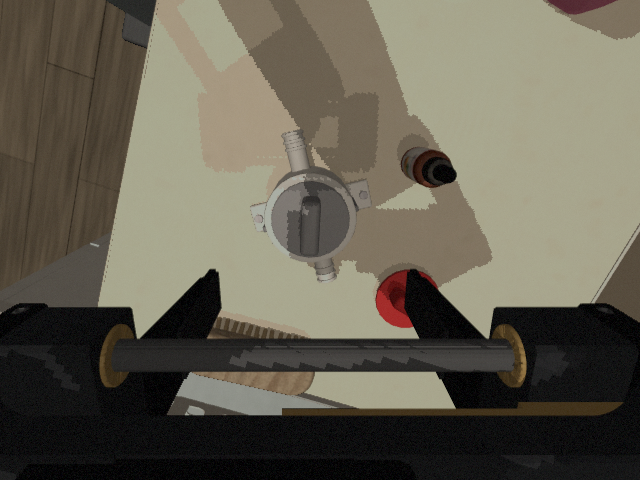

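View pics/top1.png

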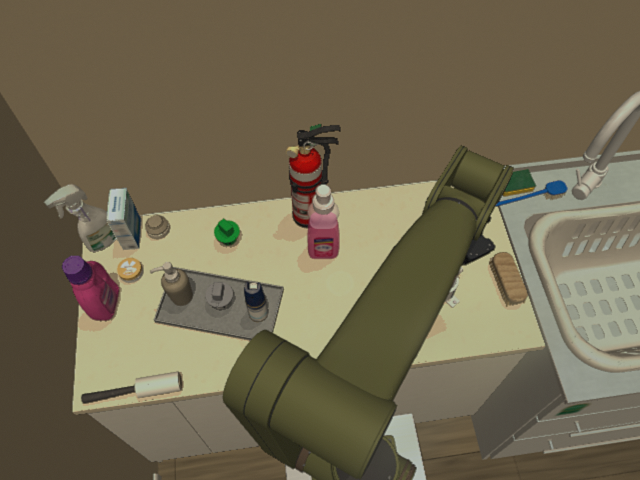

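Wrist view: housing at (310,218), ears (260,218)/(362,192), stubs (293,140)/(326,272), and bare worktop further up the picture (+y). The cap bar is at (467,-300). Descend and grip.

Request:
carry_out --commands '[[1,[-1.5,-1.7,40],[0,0,1.5]],[1,[0,0,40],[0,0,0]],[1,[0,0,40],[0,0,0]],[1,[0,0,27],[0,0,0]],[1,[0,0,0],[0,0,0]],[-1,[0,0,0],[0,0,0]],[-1,[0,0,0],[0,0,0]],[-1,[0,0,0],[0,0,0]],[-1,[0,0,0],[0,0,0]],[-1,[0,0,0],[0,0,0]]]' --force 20

```text
t: 3.88
ee_pos: [466.8, -301.5, 92.9]
orientation: [0.0, 0.591, 0.807, 0.0]
ft_force: [-0.6, -0.1, -0.8]
grip_width: 50.7
grasp_force: 0.0
```

Request:
carry_out --commands '[[-1,[0,0,0],[0,0,0]],[-1,[0,0,0],[0,0,0]],[-1,[0,0,0],[0,0,0]],[-1,[0,0,0],[0,0,0]],[-1,[0,0,0],[0,0,0]],[-1,[0,0,0],[0,0,0]],[-1,[0,0,-10],[0,0,0]],[-1,[0,0,-20],[0,0,0]],[-1,[0,0,-30],[0,0,0]],[-1,[0,0,0],[0,0,0]]]'

```text
t: 5.12
ee_pos: [468.7, -303.0, 157.2]
orientation: [0.004, 0.591, 0.807, -0.0]
ft_force: [0.2, -0.5, 0.1]
grip_width: 15.9
grasp_force: 20.0
```

Request:
carry_out --commands '[[-1,[36,6,0],[0,0,0]],[-1,[36,6,0],[0,0,0]],[-1,[36,6,0],[0,0,0]],[-1,[36,6,0],[0,0,0]],[-1,[36,6,0],[0,0,0]],[-1,[0,0,40],[0,0,0]],[-1,[0,0,40],[0,0,0]],[-1,[0,0,20],[0,0,0]],[-1,[0,0,8],[0,0,0]],[-1,[0,0,1],[0,0,0]]]'

```text
t: 6.38
ee_pos: [441.2, -120.8, 43.7]
orientation: [-0.0, 0.591, 0.807, 0.0]
ft_force: [-0.3, -0.3, 0.2]
grip_width: 15.9
grasp_force: 20.0
```

```bash
python3 - <<'E'
from h import *
s=monitor.get_state(); print(s["t"],s["ee_pos"],s["ft_force"],s["grip_width"])
c=cam("top");P=cloud(c)
m=(abs(P[...,0]-466)<90)&(abs(P[...,1]+298)<100)&(P[...,2]>50)&(P[...,2]<66)
print("lip visible from top",m.sum(), rect(P[m]) if m.sum()>5 else '')
E
```

```text
6.375 [ 441.15456439 -120.83948874   43.6714061 ] [-0.34417503 -0.29167382  0.2424576 ] 15.925359853313653
lip visible from top 546 (array([ 482.8, -264. ]), array([160. ,  86.9]), 65.2)
```

Lower the last 1 mm, release, and rise.

Request:
carry_out --commands '[[-1,[0,0,1],[0,0,0]],[-1,[0,0,0],[0,0,0]],[0,[0,0,0],[0,0,0]],[0,[0,0,0],[0,0,0]],[0,[0,0,0],[0,0,0]],[0,[0,0,-10],[0,0,0]],[0,[0,0,-40],[0,0,0]],[0,[0,0,-60],[0,0,0]],[0,[0,0,-60],[0,0,0]],[0,[0,0,-25],[0,0,0]]]'

```text
t: 7.68
ee_pos: [442.6, -121.3, 243.3]
orientation: [0.004, 0.591, 0.807, 0.001]
ft_force: [1.4, 0.4, -1.3]
grip_width: 47.6
grasp_force: 0.0
```

```bash
python3 - <<'E'
from h import *
s=monitor.get_state(); print(s["t"],s["ee_pos"],s["ft_force"],s["grip_width"])
c=cam("wrist");P=cloud(c); cv2.imwrite("pics/w2.png",c["image"])
m=(abs(P[...,0]-441)<60)&(abs(P[...,1]+120)<60)&(P[...,2]>35)&(P[...,2]<60)
print("cap bar",m.sum(), rect(P[m]) if m.sum()>5 else '',np.median(P[m][:,2]),P[m][:,2].std())
print(dt(504,283,240))
E
```

```text
7.675 [ 442.57802623 -121.34967083  243.31228649] [ 1.41901056  0.35288049 -1.26759218] 47.57260505273513
cap bar 785 (array([ 441.7, -120.6]), array([47.2, 15.7]), 107.7) 44.67285571314619 1.6273777246132723
(array([367.7, 179.6,   4.5]), array([ 443.5, -121.7,  245.5]), np.float64(17.5))
```

View pics/w2.png

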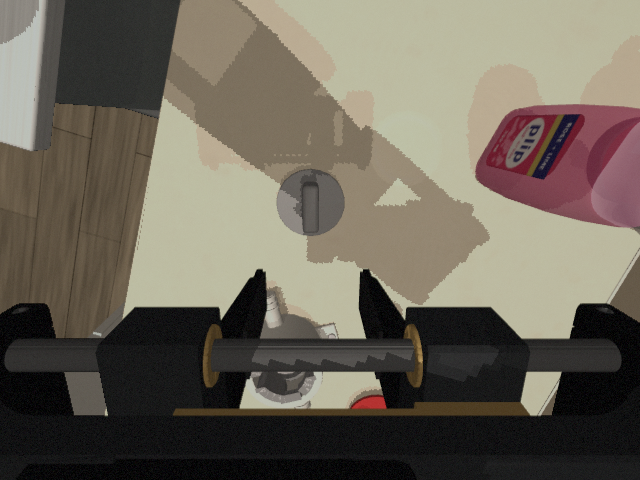

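Cap stands upright at (442,-121). It shows at pixel (310,205), with its top at 45 mm. Next I go to the cartridge, keeping back from the pink bottle (550,150).

Request:
carry_out --commands '[[0,[0,0,0],[0,0,9.2]],[0,[0,0,0],[0,0,9.2]],[0,[0,0,0],[0,0,9.1]],[0,[44.3,-7.8,0],[0,0,0]],[0,[44.3,-7.8,0],[0,0,0]],[0,[44.3,-7.8,0],[0,0,0]],[0,[44.3,-7.8,0],[0,0,0]],[0,[44.3,-7.8,0],[0,0,0]],[0,[44.3,-7.8,0],[0,0,0]]]'

```text
t: 8.85
ee_pos: [440.4, 150.5, 237.1]
orientation: [-0.0, 0.766, 0.643, -0.0]
ft_force: [0.8, 0.1, -0.3]
grip_width: 47.6
grasp_force: 0.0
```

Request:
carry_out --commands '[[0.3,[28.6,7.3,0],[0,0,0]],[0.3,[28.6,7.3,0],[0,0,0]],[0.3,[28.6,7.3,0],[0,0,0]],[0.3,[28.6,7.3,0],[0,0,0]],[0.3,[28.6,7.3,0],[0,0,0]],[0.3,[0,0,0],[0,0,0]]]'

```text
t: 9.6
ee_pos: [501.5, 284.5, 236.7]
orientation: [-0.0, 0.765, 0.644, -0.001]
ft_force: [-0.3, -0.2, -0.5]
grip_width: 61.6
grasp_force: 0.0
```

```bash
python3 - <<'E'
from h import *
c=cam("wrist");P=cloud(c)
n=(abs(P[...,0]-504)<45)&(abs(P[...,1]-283)<45)
m=n&(P[...,2]>80)&(P[...,2]<100); print("knob",m.sum(),rect(P[m]),np.median(P[m][:,2]))
m=n&(P[...,2]>46)&(P[...,2]<62); print("fl",m.sum(),rect(P[m]),np.median(P[m][:,2]))
s=monitor.get_state();print(s["t"],s["grip_width"],dt(504,283,83))
E
```

```text
knob 1305 (array([507.2, 281.5]), array([39.9, 24.3]), 168.6) 88.78232675841349
fl 2974 (array([507.5, 281.7]), array([71.2, 70.9]), 155.7) 54.14925671970582
9.65 61.50324676003373 (array([  0. ,   3.1, 153.7]), array([501.2, 283.7, 236.7]), np.float64(-9.9))
```

Request:
carry_out --commands '[[0.3,[-1.4,5.5,40],[0,0,1.4]],[0.3,[0,0,50],[0,0,0]],[0.3,[0,0,40],[0,0,0]],[0.3,[0,0,24.5],[0,0,0]],[0.3,[0,0,0],[0,0,0]],[-1,[0,0,0],[0,0,0]],[-1,[0,0,0],[0,0,0]],[-1,[0,0,0],[0,0,0]],[-1,[0,0,0],[0,0,0]],[-1,[0,0,0],[0,0,0]]]' --force 50

```text
t: 10.9
ee_pos: [507.1, 281.4, 83.8]
orientation: [0.0, 0.774, 0.634, 0.0]
ft_force: [-1.1, -1.1, 4.5]
grip_width: 39.8
grasp_force: 49.9
```

Request:
carry_out --commands '[[-1,[0,0,-15],[0,0,0]],[-1,[0,0,-50],[0,0,0]],[-1,[0,0,-60],[0,0,0]],[-1,[0,0,-60],[0,0,0]],[-1,[0,0,0],[0,0,0]]]'

```text
t: 11.52
ee_pos: [509.5, 282.7, 276.3]
orientation: [0.002, 0.774, 0.634, 0.006]
ft_force: [0.1, 0.1, -1.6]
grip_width: 39.7
grasp_force: 49.9
```

```bash
python3 - <<'E'
from h import *
s=monitor.get_state();print(s["t"],s["grip_width"],s["grasp_force"],s["ft_force"],tool()[1:])
out=[]
for n in("top","scene"):
    c=cam(n);P=cloud(c); 
    n0=np.hypot(P[...,0]-466,P[...,1]+299)<100
    m=n0&(P[...,2]>56)&(P[...,2]<66); print(n,"lip",m.sum(),rect(P[m]),np.median(P[m][:,2]),cv2.minEnclosingCircle(P[m][:,:2].astype(np.float32)))
    v,u=np.where(m); cu,cv=int(u.mean()),int(v.mean()); print(cu,cv)
    out.append(cv2.resize(c["image"][cv-35:cv+35,cu-35:cu+35],(400,400),interpolation=cv2.INTER_CUBIC))
    if n=="top": np.savez("top.npz",P=P,im=c["image"])
cv2.imwrite("pics/house.png",np.hstack(out))
E
```

```text
11.525 39.72362042399021 49.86726701259613 [ 0.09634292  0.10406532 -1.64671178] (array([509.51023423, 282.67620695, 276.3031102 ]), np.float64(-11.358420817098832))
top lip 357 (array([ 466.2, -298.8]), array([83.6, 83.1]), 85.9) 59.15579207772248 ((466.4853515625, -297.8514099121094), 44.7972412109375)
442 278
scene lip 730 (array([ 478.5, -281.3]), array([137.2,  84.9]), 63.6) 59.57031652474279 ((486.78485107421875, -285.0556335449219), 73.6573486328125)
353 354
```

View pics/house.png

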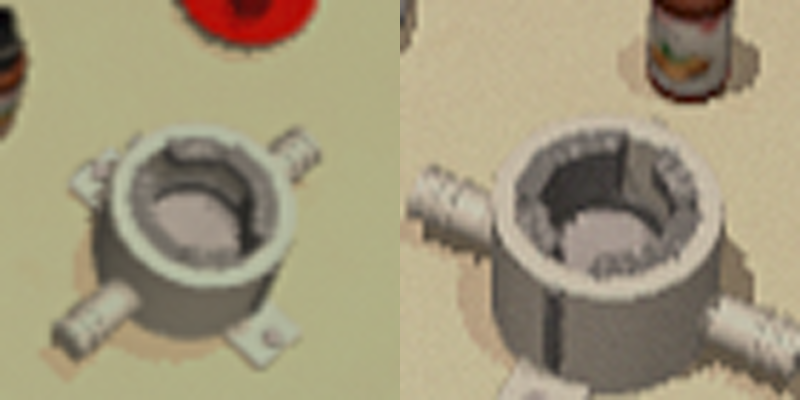

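Housing crop: top view shows the stub ends at (68,338)/(308,148), ear holes at (98,180)/(275,337), and slots toward the ears. I turn these into the housing's x angle.

```bash
python3 - <<'E'
from h import *
c=cam("top")
def q(x,y,h): return ray(c,407+x/5.714-.4,243+y/5.714-.4,h)[:2]
for n,a,b,h in(("stub",(68,338),(308,148),20),("ear",(98,180),(275,337),6)):
    A,B=q(*a,h),q(*b,h); d=B-A; print(n,A.round(1),B.round(1),np.degrees(np.arctan2(d[1],d[0])).round(1),np.linalg.norm(d).round(1),((A+B)/2).round(1))
P=np.load("top.npz")["P"]
m=(np.hypot(P[...,0]-466,P[...,1]+299)<95)&(P[...,2]>8)&(P[...,2]<32)&(np.hypot(P[...,0]-466,P[...,1]+299)>50)
p=P[m][:,:2]-[466.3,-299]; a=np.degrees(np.arctan2(p[:,1],p[:,0]))
print("ang",np.histogram(a,np.arange(-180,181,10)))
for lo,hi in((90,160),(-90,-20)):
    k=(a>lo)&(a<hi); print(k.sum(),p[k].mean(0),np.median(a[k]))
E
```

```text
stub [ 426.8 -231.7] [ 507.5 -366.1] -59.0 156.7 [ 467.2 -298.9]
ear [ 511.5 -267. ] [ 419.8 -330.5] -145.3 111.6 [ 465.6 -298.8]
ang (array([ 0,  1,  6,  3,  2,  0,  0,  0,  0,  0,  0, 22, 25,  1,  0,  1,  0,
        0,  0,  0,  1,  3,  3,  0,  0,  0,  0,  0,  0, 23, 57,  2,  0,  0,
        0,  0]), array([-180, -170, -160, -150, -140, -130, -120, -110, -100,  -90,  -80,
        -70,  -60,  -50,  -40,  -30,  -20,  -10,    0,   10,   20,   30,
         40,   50,   60,   70,   80,   90,  100,  110,  120,  130,  140,
        150,  160,  170,  180]))
82 [-36.23071334  56.86427215] 122.9129798305403
49 [ 37.22839333 -58.77553839] -59.512624356012225
```

Request:
carry_out --commands '[[-1,[-28.6,-7.3,0],[0,0,0]],[-1,[-28.6,-7.3,0],[0,0,0]],[-1,[-28.6,-7.3,0],[0,0,0]],[-1,[-28.6,-7.3,0],[0,0,0]],[-1,[-28.6,-7.3,0],[0,0,0]],[-1,[-44.3,7.8,0],[0,0,0]],[-1,[-44.3,7.8,0],[0,0,0]],[-1,[-44.3,7.8,0],[0,0,0]],[-1,[-44.3,7.8,0],[0,0,0]],[-1,[-44.3,7.8,0],[0,0,0]]]'

```text
t: 12.92
ee_pos: [436.0, -77.5, 265.3]
orientation: [-0.002, 0.774, 0.634, -0.001]
ft_force: [0.1, -0.7, -1.4]
grip_width: 39.5
grasp_force: 49.9
```

Request:
carry_out --commands '[[-1,[0,0,0],[0,0,-8.7]],[-1,[0,0,0],[0,0,-8.7]],[-1,[0,0,0],[0,0,-8.7]],[-1,[0,0,0],[0,0,-8.7]],[-1,[0,0,0],[0,0,-8.7]],[-1,[-55,-18,0],[0,0,0]],[-1,[-55,-18,0],[0,0,0]],[-1,[-55,-18,0],[0,0,0]],[-1,[-55,-18,0],[0,0,0]],[-1,[-55,-18,0],[0,0,0]]]'

```text
t: 14.18
ee_pos: [506.8, -358.3, 264.7]
orientation: [-0.003, 0.484, 0.875, 0.001]
ft_force: [-0.4, 1.2, -1.6]
grip_width: 39.6
grasp_force: 49.9
```

Request:
carry_out --commands '[[-1,[0,0,0],[0,0,0]],[-1,[0,0,0],[0,0,0]],[-1,[0,0,0],[0,0,0]]]'

```text
t: 14.55
ee_pos: [507.2, -355.8, 267.3]
orientation: [-0.001, 0.483, 0.875, 0.0]
ft_force: [-0.6, -0.5, -1.4]
grip_width: 39.8
grasp_force: 49.9
```

```bash
python3 - <<'E'
from h import *
s=monitor.get_state();print(s["t"],s["grip_width"],tool()[1:])
c=cam("wrist");P=cloud(c);np.savez("w3.npz",P=P,im=c["image"]); cv2.imwrite("pics/w3.png",c["image"])
r=np.hypot(P[...,0]-467,P[...,1]+300)
m=(r<48)&(P[...,2]>55)&(P[...,2]<66); print("lip",m.sum(),rect(P[m]),np.median(P[m][:,2]),cv2.minEnclosingCircle(P[m][:,:2].astype(np.float32)))
m=(r>52)&(r<82)&(P[...,2]>8)&(P[...,2]<34)
p=P[m][:,:2]-[467,-300]; a=np.degrees(np.arctan2(p[:,1],p[:,0])); h=np.histogram(a,np.arange(-180,181,10)); print(dict(zip(h[1],h[0])))
# held cartridge
m=(P[...,2]>150)&(P[...,2]<262); print("held",m.sum())
E
```

```text
14.55 39.75461315189866 (array([ 507.18303305, -355.77180338,  267.34303719]), np.float64(32.20557890960206))
lip 4302 (array([ 467.5, -301. ]), array([85.1, 85. ]), 77.7) 60.14819498392299 ((467.89404296875, -301.21856689453125), 44.923095703125)
{np.int64(-180): np.int64(0), np.int64(-170): np.int64(0), np.int64(-160): np.int64(4), np.int64(-150): np.int64(46), np.int64(-140): np.int64(1), np.int64(-130): np.int64(0), np.int64(-120): np.int64(0), np.int64(-110): np.int64(0), np.int64(-100): np.int64(0), np.int64(-90): np.int64(0), np.int64(-80): np.int64(0), np.int64(-70): np.int64(180), np.int64(-60): np.int64(283), np.int64(-50): np.int64(21), np.int64(-40): np.int64(0), np.int64(-30): np.int64(0), np.int64(-20): np.int64(0), np.int64(-10): np.int64(0), np.int64(0): np.int64(0), np.int64(10): np.int64(0), np.int64(20): np.int64(20), np.int64(30): np.int64(32), np.int64(40): np.int64(0), np.int64(50): np.int64(0), np.int64(60): np.int64(0), np.int64(70): np.int64(0), np.int64(80): np.int64(0), np.int64(90): np.int64(0), np.int64(100): np.int64(0), np.int64(110): np.int64(226), np.int64(120): np.int64(343), np.int64(130): np.int64(36), np.int64(140): np.int64(0), np.int64(150): np.int64(0), np.int64(160): np.int64(0), np.int64(170): np.int64(0)}
held 7261
```

View pics/w3.png

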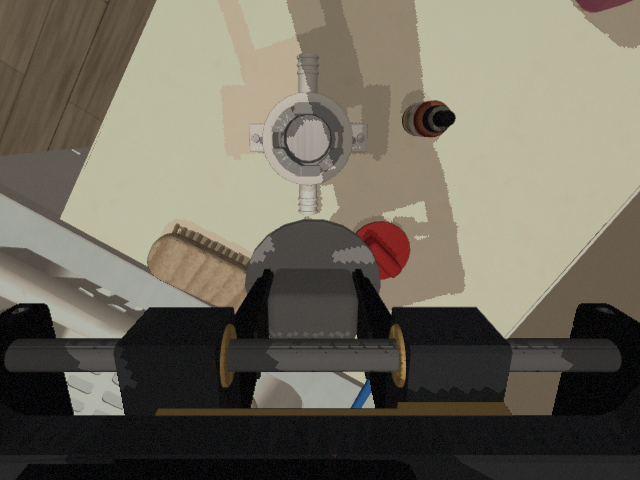

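Wrist view: the housing at (308,138) has its ears level in the picture, so the present turn suits the slots. The flange is in view; I check how the cartridge sits in the grip.

```bash
python3 - <<'E'
from h import *
P=np.load("w3.npz")["P"]; R,p,th=tool(); T=(P-p)@R
m=(abs(T[...,2]-29)<5)&(abs(T[...,1])<45)&(T[...,0]>2)&(T[...,0]<50)
q=T[m]; print(len(q),np.median(q[:,2]),q.min(0).round(1),q.max(0).round(1))
for y in range(-30,31,10):
    k=q[abs(q[:,1]-y)<2]; print(y,k[:,0].max().round(1) if len(k) else None, np.median(k[:,2]).round(1))
print(dt(467.5,-301,267))
e=np.array([[k[:,0].max(),y] for y in range(-30,31,3) for k in [q[abs(q[:,1]-y)<1.5]] if len(k)])
from scipy.optimize import least_squares
print(least_squares(lambda v:np.hypot(e[:,0]-v[0],e[:,1]-v[1])-v[2],[0,0,36]).x)
m=(abs(T[...,2]+6)<4)&(abs(T[...,1])<25)&(T[...,0]>-20)&(T[...,0]<20); print("knobtop",m.sum(),T[m].min(0).round(1),T[m].max(0).round(1))
E
```

```text
5438 30.125591541977208 [  2.1 -35.3  24. ] [36.1 35.5 34. ]
-30 21.5 30.1
-20 30.4 30.1
-10 35.1 30.2
0 36.1 30.1
10 34.7 30.2
20 30.9 30.1
30 22.0 30.2
(array([67.7, -4.5,  0.9]), array([ 507.4, -355.9,  267.9]), np.float64(32.2))
[-1.56915883  0.28475224 37.72329205]
knobtop 4226 [ -9.7 -25.  -10. ] [13.2 24.9 -2. ]
```

Request:
carry_out --commands '[[-1,[34,-2.2,0],[0,0,0]],[-1,[33.7,-2.2,0],[0,0,0]],[-1,[0,0,40],[0,0,0]],[-1,[0,0,40],[0,0,0]],[-1,[0,0,40],[0,0,0]],[-1,[0,0,0],[0,0,0]],[-1,[0,0,0],[0,0,0]]]'

```text
t: 15.48
ee_pos: [468.6, -302.4, 150.1]
orientation: [0.001, 0.483, 0.875, -0.0]
ft_force: [-0.5, 0.1, -0.7]
grip_width: 40.0
grasp_force: 49.9
```

```bash
python3 - <<'E'
from h import *
for i in range(4):
    c=cam("top"); print(tool()[1:])
P=cloud(c); im=c["image"]
r=np.hypot(P[...,0]-467,P[...,1]+300)
for lo,hi in((56,64),(108,120),(143,156)):
    m=(r<50)&(P[...,2]>lo)&(P[...,2]<hi); print(lo,m.sum(), (rect(P[m]),np.median(P[m][:,2])) if m.sum()>5 else '')
print(monitor.get_state()["ft_force"],monitor.get_state()["t"])
E
```

```text
(array([ 469.00196335, -302.8413723 ,  150.89365493]), np.float64(32.16501149570729))
(array([ 469.13839035, -303.04731555,  151.09153134]), np.float64(32.16032725484185))
(array([ 469.00091213, -303.06692196,  150.87737216]), np.float64(32.1488783426007))
(array([ 468.82289982, -303.00747913,  150.52862126]), np.float64(32.141358095304014))
56 12 ((array([ 439. , -328.6]), array([31.7,  3.5]), 142.9), np.float64(60.06979931491048))
108 0 
143 0 
[-0.03722132  0.13610611 -2.13472095] 15.675
```

```bash
python3 - <<'E'
from h import *
c=cam("wrist");P=cloud(c); R,p,th=tool(); T=(P-p)@R; cv2.imwrite("pics/w4.png",c["image"])
rr=np.hypot(T[...,0],T[...,1])
m=(rr<52)&(T[...,2]>80)&(T[...,2]<97); q=T[m]; zm=np.median(q[:,2]); q=q[abs(q[:,2]-zm)<3]; print("lip",len(q),zm,q.min(0).round(1),q.max(0).round(1))
h=cv2.convexHull(q[:,:2].astype(np.float32))[:,0]; h=h[(h[:,0]>8)&(np.hypot(*h.T)>38)]
from scipy.optimize import least_squares
print(len(h),least_squares(lambda v:np.hypot(h[:,0]-v[0],h[:,1]-v[1])-42.5,[0,0],loss="soft_l1").x)
m=(abs(T[...,1])<30)&(T[...,0]>50)&(T[...,0]<85)&(T[...,2]<zm+52)&(T[...,2]>zm+25); s=T[m]; print("stub",len(s),np.median(s,0),np.polyfit(s[:,0],s[:,1],1))
m=(abs(T[...,2]-30)<4)&(rr<40)&(T[...,0]>3); f=T[m]; print("flange",len(f),f.max(0),f.min(0))
E
```

```text
lip 3988 89.8950691708203 [ -5.7 -45.3  87.4] [45.  45.  92.9]
24 [ 2.59867556 -0.34444419]
stub 1218 [ 66.83491591  -0.42935879 121.3833844 ] [ 0.0112608  -0.98827389]
flange 5275 [35.684899   35.42136793 33.85961764] [  3.05720899 -34.35858395  26.13313723]
```

View pics/w4.png

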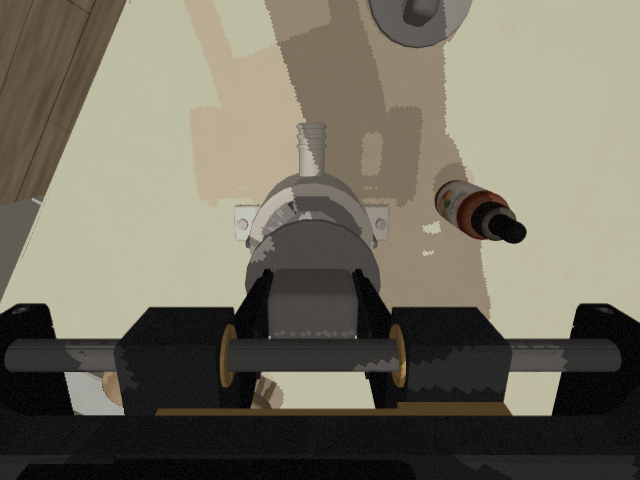

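Lip is 2 mm further along tool x than the cartridge. Its arc around (310,210) shows behind the flange. I correct that and enter.

Request:
carry_out --commands '[[-1,[2,-0.2,0],[0,0,0]],[-1,[0,0,7],[0,0,0]],[-1,[0,0,6],[0,0,0]],[-1,[0,0,6],[0,0,0]],[-1,[0,0,0],[0,0,0]]]'

```text
t: 16.35
ee_pos: [466.1, -300.4, 128.1]
orientation: [-0.001, 0.484, 0.875, 0.0]
ft_force: [-0.3, 0.2, -1.7]
grip_width: 39.7
grasp_force: 49.9
```

Request:
carry_out --commands '[[-1,[0,0,5],[0,0,0]],[-1,[0,0,5],[0,0,0]],[-1,[0,0,0],[0,0,0]]]'

```text
t: 16.73
ee_pos: [466.2, -300.4, 118.5]
orientation: [-0.001, 0.484, 0.875, 0.0]
ft_force: [-1.2, -0.0, -1.0]
grip_width: 39.8
grasp_force: 49.9
```

Request:
carry_out --commands '[[-1,[0,0,3],[0,0,0]],[-1,[0,0,3],[0,0,0]],[-1,[0,0,3],[0,0,0]],[-1,[0,0,0],[0,0,0]]]'

```text
t: 17.23
ee_pos: [466.4, -300.5, 109.8]
orientation: [-0.0, 0.484, 0.875, 0.0]
ft_force: [-0.3, -0.8, -1.4]
grip_width: 39.6
grasp_force: 49.9
```

Lugs are in the slots with no force. I push on against the spring.

Request:
carry_out --commands '[[-1,[0,0,4],[0,0,0]],[-1,[0,0,4],[0,0,0]],[-1,[0,0,3],[0,0,0]],[-1,[0,0,2],[0,0,0]],[-1,[0,0,2],[0,0,0]],[-1,[0,0,0],[0,0,0]]]' --force 60

```text
t: 17.98
ee_pos: [467.0, -301.0, 96.4]
orientation: [0.0, 0.484, 0.875, -0.0]
ft_force: [-1.5, 1.2, 7.2]
grip_width: 39.8
grasp_force: 59.9
```

Request:
carry_out --commands '[[-1,[0,0,0.8],[0,0,0]],[-1,[0,0,0],[0,0,6]],[-1,[0,0,0],[0,0,8]],[-1,[0,0,0],[0,0,8]],[-1,[0,0,0],[0,0,8]],[-1,[0,0,0],[0,0,0]]]'

```text
t: 18.73
ee_pos: [467.8, -301.8, 96.4]
orientation: [0.002, 0.694, 0.72, 0.0]
ft_force: [-0.4, 0.5, 7.5]
grip_width: 39.7
grasp_force: 59.9
```

Request:
carry_out --commands '[[-1,[0,0,0],[0,0,8]],[-1,[0,0,0],[0,0,8]],[-1,[0,0,0],[0,0,8]],[-1,[0,0,0],[0,0,8]],[-1,[0,0,0],[0,0,8]],[-1,[0,0,0],[0,0,8]],[-1,[0,0,0],[0,0,8]],[-1,[0,0,0],[0,0,4]],[-1,[0,0,0],[0,0,0]]]'

```text
t: 19.85
ee_pos: [467.7, -301.9, 96.4]
orientation: [0.002, 0.961, 0.277, 0.001]
ft_force: [-0.9, -0.3, 6.9]
grip_width: 39.8
grasp_force: 59.9
```

```bash
python3 - <<'E'
from h import *
s=monitor.get_state();print(s["t"],s["ft_force"],s["wrist_torque"],s["grip_width"],tool()[1:])
c=cam("wrist");P=cloud(c); R,p,th=tool(); T=(P-p)@R
m=(abs(T[...,0])<25)&(abs(T[...,1])<19)&(abs(T[...,2]+5)<4); print("knobtop",m.sum(),rect(T[m]),np.median(P[m][:,2]))
E
```

```text
19.85 [-0.87697169 -0.3294941   6.89279257] [-0.03357907  0.14900959 -0.04630016] 39.80885661940294 (array([ 467.74477351, -301.87885072,   96.3663351 ]), np.float64(-57.88869219791711))
knobtop 3938 (array([1.6, 0. ]), array([38. , 21.9]), 89.7) 101.45731279535832
```

Turned 90°. I ease up into the notches, let go and retreat.

Request:
carry_out --commands '[[-1,[0,0,-3],[0,0,0]],[-1,[0,0,-4],[0,0,0]],[-1,[0,0,0],[0,0,0]],[0.4,[0,0,0],[0,0,0]],[0.4,[0,0,0],[0,0,0]],[0.4,[0,0,0],[0,0,0]],[0.4,[0,0,-10],[0,0,0]],[0.4,[0,0,-40],[0,0,0]],[0.4,[0,0,-50],[0,0,0]],[0.4,[0,0,-50],[0,0,0]]]'

```text
t: 21.15
ee_pos: [466.4, -300.5, 253.4]
orientation: [0.0, 0.961, 0.277, 0.0]
ft_force: [0.1, -0.6, 0.4]
grip_width: 66.6
grasp_force: 0.0
```

```bash
python3 - <<'E'
from h import *
c=cam("wrist");P=cloud(c); s=monitor.get_state();print(s["t"],s["ft_force"],s["grip_width"],tool()[1:])
r=np.hypot(P[...,0]-467.5,P[...,1]+301)
for n,lo,hi in(("knob",99,115),("flange",64,80)):
    m=(r<40)&(P[...,2]>lo)&(P[...,2]<hi); print(n,m.sum(),rect(P[m]),np.median(P[m][:,2]),P[m][:,2].std())
t=cam("top");Q=cloud(t); r=np.hypot(Q[...,0]-442,Q[...,1]+121); m=(r<30)&(Q[...,2]>38)&(Q[...,2]<55); print("cap",m.sum(),rect(Q[m]) if m.sum()>4 else "")
E
```

```text
21.2 [ 0.34842982 -1.47132622  5.19816872] 66.46063314582727 (array([ 469.1049766 , -302.56687533,  262.30153959]), np.float64(-57.86145796980678))
knob 1346 (array([ 468.1, -301.1]), array([39.6, 23.6]), 122.3) 108.24950566650469 1.6940544911857949
flange 3010 (array([ 467.8, -301. ]), array([70.4, 70.4]), 122.9) 73.65570429341028 0.905340690359165
cap 0
```

The knob top is at 108 mm, so the centre is at 66 mm. The cartridge is aligned with housing y (122°), so it is locked.

Request:
carry_out --commands '[[0.4,[0,0,0],[0,0,0]],[0.4,[0,0,0],[0,0,0]],[0.4,[0,0,0],[0,0,0]]]'

```text
t: 21.62
ee_pos: [465.9, -300.2, 249.5]
orientation: [-0.001, 0.961, 0.277, -0.001]
ft_force: [0.7, -0.1, 0.1]
grip_width: 66.6
grasp_force: 0.0
```

```bash
python3 -c "
from rig import job; print(job.hand_in())"
```

```text
the job is handed in; nothing more can be done
None
```

The job is handed in at about 22 s, no verdict returned: the cartridge measured locked in the housing (turned a quarter turn, centre about 66 mm up), and the cap stood upright on the worktop about 180 mm from the housing when last seen, just after release.

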